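# Load a bar into a drill jig: slide it under the bush plate to the stop and clamp it

### The arm

A 6-joint arm with a two-finger parallel gripper is mounted at the origin on a cart in front of the work surface, level with it; the furniture and walls round the work are solid. World frame = base frame: x ahead of the robot, y to its left, z up, the work surface at z = 0. Lengths are in mm, angles in rad, forces in N, time in s.
With the tool pointing down it reaches from about 325 to 775 mm from the base axis. Payload 5.5 kg.
Tool frame: the origin (TCP) lies on the centre line of the jaws, within the pads' length; the fingertips stand 17 mm ahead of it and the grasp point (between the pads) lies 2 mm behind it; z points along the fingers, y is the line along which they close (so a half turn about z gives the same grasp; the last joint's range is limited). The gripper opens to 85 mm and grips with 20 to 120 N. Pads are 22 mm wide; open, the fingers measure 114 mm over their backs; the gripper's body (76 mm by 85 mm) begins 54 mm behind the grasp point. The pads swing forward as they close: fully open they stand 13 mm farther back than shut.
Start: joints at [1.057, 0.091, 1.231, -0, 1.82, -0.057], TCP at [264.654, 538.493, 248.275] pointing down, gripper open.
Joint ranges: [-2.87, 2.87], [-0.86, 2.18], [0.17, 2.46], [-1.51, 4.65], [0.06, 2.69], [-2.65, 2.65]. Speed limits (rad/s): [2.57, 2.57, 3.01, 3.14, 3.14, 3.14].

### API

Orientations are given as a 3x3 rotation matrix whose columns are the frame's x, y, z axes.
In Python, from cell import monitor, snapshot, calibration, job, finder gives the robot as it stands.
- The arm moves only by the tool drive_tool, never from a script. Its argument "rows" is a list of rows, each an object with "hand": the finger opening in m, from 0 to 0.0854; "slide": the shift along the tool's x, y, z in m, a list of three; "turn": the turn, a rotation vector about the tool's x, y, z in rad, a list of three. A call has 1 to 20 rows; each row shifts and turns the commanded pose from where the row before left it, along the tool's axes as they then stand; what a row does not reach is not made up. A row lasts 1/12 s, in which the tool goes at most 41.7 mm and 7.16 degrees, less where a joint would pass 70% of its speed; a pose out of reach is approached as far as the arm can. A call is refused whole if a number of a shift passes 0.0417 or a number of a turn 0.125, either way. A call with a gripper value outside its range is refused whole. The fingers move at their own pace and stop on an object; the grip force is fixed at half the most. Time passes only in rows, so rows that do not move let the fingers close. It gives the time, the measured TCP pose, the force, the opening and the grip force at its end, in the units of the state.
- monitor.read_state(): the state, without advancing time (a new reading comes with each control period).
- snapshot(name): name is "scene" or "top" or "wrist"; returns the picture (480x640x3 uint8, red, green, blue); there is no depth.
- calibration(name): a dict with "intrinsics" (3x3 intrinsics, pixels), "R" (3x3) and "t" (3): a world point X has camera coordinates R X + t. Camera axes: x right, y down, z forward; pixel columns grow to the right and rows downward; lengths in mm; the calibration is good to about 2 mm. A picture is of the moment at which its call begins: read the wrist's pose just before it. calibration takes no time and is no camera call; for the wrist camera it gives the pose at the moment of the call.
- job.job_done(): hands the job in; it is judged then, once.
Trained networks look in the newest picture that a camera, given by its name, has taken for a name from the list of things; names that differ only in an ending like _2 or _b are one class to them, and where a whole thing is asked for, a point or a joint stands for the part that bears it (a point fixed in the world has none). Each returns a list of dicts, best first, with "score" (0 to 1); they miss things now and then, are a little off and sometimes report something else, mostly with a low value. They report only what shows in the picture. A call takes as long as a camera call.
- finder.find_in(name, camera): "position" ([x, y, z] in mm, in world coordinates, good to about 4 mm: the middle of the surface that is visible of it).
- finder.outline_of(name, camera): "region" (480x640 bool, what is visible of it).
The state is a dict: "clock": time; "joint_pos": joint angles; "dq": joint speeds; "joint_efforts": joint torques, N m; "tcp_pos": TCP position; "ee_rot": TCP orientation; "contact_force": force on the tool from outside, world axes, zero at the start; "moment": the same for the moment, N m; "grip_width": opening from 0.0 (shut) to 1.0 (fully open); "grip_force": force on a finger pad.
Only numpy, scipy, OpenCV 4.12 (cv2) and the standard library are available. Lean on these libraries where they do the work, as an engineer would, in place of code of your own. Each camera call takes 0.05 s, during which the arm holds its last target. There are 200 camera calls.

### The job

Load the aluminium bar into the drill jig: lay it flat on the jig's bed and slide it, tongue first, under the blue bush plate until the tongue bears on the end stop and its long side lies against the side rail. Then swing the red-knobbed lever clockwise as far as it goes, so that its eccentric holds the bar there, and let go. Leave the other things on the bench where they are.

Things in the scene. Friction and masses are not known exactly. Their poses are not given: they have to be found in the camera images.
- bar: Loose aluminium bar, 140 long x 30 wide x 20 high (mm), 0.15 to 0.31 kg, lying flat right of the jig. Origin: centre of its underside; x along its length to the tongue end, z up. Main part 30 wide, x = -70..58; the tongue is 20 wide, same height, x = 58..70. A small dark bore in the top at x = -57 marks the tail. A 0.29 m high grey fixture stands farther right.
- bar_nose (a point): Middle of the bar's tongue end face, at (70, 0, 10) mm in the bar's frame.
- bar_tail (a point): Middle of the bar's tail end face, at (-70, 0, 10) mm in the bar's frame.
- jig: Steel drill jig, fixed to the bench. Origin on the bench top on the centre line of the bar's lane; x forward along the lane to the end stop, y left, z up; all jig sizes are mm in this frame. Bed: x -64..92, y -64..48, top z = 16. A bar that is home has its origin at (5, 0, 16), axes parallel; its tail is then at x = -65 and it is free to grip from x = -65 to -20.
- jig_rail (a point): Middle of the side rail's face, at (33, 15, 28) in the jig's frame. Dark steel rail on the left of the lane; right face y = 15, from x = -18 (front end rounded) to 78, 20 thick, up to z = 39.5.
- jig_plate (a point): Middle of the underside of the blue bush plate, at (42, 8.5, 39.5) in the jig's frame. It overhangs the lane from the rail: x 12..72, y -20..37, underside z = 39.5 (3.5 above a bar lying on the bed), top z = 51.5; its two steel bushes at x = 28 and 56 rise to z = 57.5.
- jig_stop (a point): Face of the end stop's round rest button, at (75, 0, 27) in the jig's frame; a bar that is home touches it with its tongue. The stop block behind it: x 78..92, y -22..22, up to z = 40.
- clamp (a joint): Clamp lever, rad: 0 = open (lever points 45 degrees right of the jig's x), grows clockwise from above; 1.571 = closed, at its limit (lever points back and right, 135 degrees clockwise from the jig's x). Friction 0.12 N m; stays where left. Its eccentric (z 17..31) leaves a lane beside the rail of 36 mm at 0 and 30 mm closed, so it pushes the bar to the rail and a little towards the stop.
- clamp_knob (a point): Middle of the upright red knob on the lever's end: 16 mm thick, z = 40 to 76 mm over the bench, this point at 58, 60 mm from the pivot. It can be pinched from above or pushed.
- clamp_hinge (a point): Point on the lever's vertical pivot axis, at (22, -34, 58) mm in the jig's frame.
- water_bottle: Bystander: clear water bottle with blue cap, 64 mm thick, 223 high, behind the jig on the left. Origin: centre of its underside.
- parts_jar: Bystander: small clear jar with blue lid, 65 mm thick, 60 high, behind on the right. Origin: centre of its underside.
- tape_roll: Bystander: roll of masking tape lying flat, 73 mm across, 19 high, right of the jig at the back. Origin: centre of its underside.
- parts_brush: Bystander: parts brush lying flat near the bench's front edge, 20 x 146 x 9 mm, long along its y. Origin: centre of its underside.

How it is judged:
By the outcome, as a careful person would: the job done as asked, in the order asked, and still so for the second after the job is handed in, with the robot touching nothing.
It also fails if it takes over 51 s, if anything falls off the work surface, if the arm or the gripper's body presses on something with over 40 N, if the wrist force passes 120 N, or if a joint passes its speed limit or range.

## Working session

There is one attempt and no reset: what is moved stays moved. The work goes in short steps, Python scripts to look and compute and a tool call to move; the robot and the scene stay as the last step left them, time stands still between calls to the robot, and variables do not carry over. Pictures are saved under pics/ and viewed, at most 10 in all, crops included, and the job is handed in when it is done.

Besides the shell and the picture viewer there is one more tool, called after "Request:" as name(argument=value, ...) on one line, values as JSON. drive_tool: Moves the arm, as the interface text tells. Its arguments: {"type":"object","properties":{"rows":{"type":"array"}},"required":["rows"]}

```bash
mkdir -p pics; python3 - <<'E'
from cell import monitor, snapshot, calibration, job, finder
import cv2, numpy as np
s=monitor.read_state(); print(s['clock'],s['tcp_pos'],np.round(s['ee_rot'],3).tolist(),s['grip_width'])
for c in ['top','scene']:
    im=snapshot(c); cv2.imwrite(f'pics/{c}0.png',im[:,:,::-1])
    k=calibration(c); print(c,np.round(k['intrinsics'],1).tolist(),np.round(k['R'],3).tolist(),np.round(k['t'],1).tolist())
    for n in ['bar','bar_nose','bar_tail','jig_rail','jig_plate','jig_stop','clamp_knob','clamp_hinge']:
        print(n,[(np.round(d['position']).tolist(),round(d['score'],2)) for d in finder.find_in(n,c)[:2]])
E
```

```text
0.0 [264.53244471 538.25477014 247.11683124] [[-0.897, 0.441, -0.001], [0.441, 0.897, -0.002], [0.0, -0.002, -1.0]] 1.0001238637338465
top [[541.2, 0.0, 319.6], [0.0, 541.2, 241.6], [0.0, 0.0, 1.0]] [[-0.03, -0.999, -0.014], [-0.988, 0.032, -0.149], [0.149, 0.01, -0.989]] [65.4, 607.8, 877.2]
bar [([477.0, -28.0, 16.0], 0.89)]
bar_nose [([477.0, -32.0, 24.0], 0.82)]
bar_tail [([484.0, -34.0, 21.0], 0.67)]
jig_rail [([603.0, 58.0, 18.0], 0.97)]
jig_plate [([603.0, 57.0, 11.0], 0.77)]
jig_stop [([601.0, 57.0, 17.0], 0.8)]
clamp_knob [([618.0, 13.0, 38.0], 0.84), ([387.0, 106.0, 8.0], 0.17)]
clamp_hinge [([612.0, 16.0, 42.0], 0.95)]
scene [[481.7, 0.0, 324.5], [0.0, 481.7, 242.5], [0.0, 0.0, 1.0]] [[0.459, -0.889, -0.004], [-0.542, -0.276, -0.794], [0.704, 0.366, -0.608]] [-264.4, 376.1, 464.6]
bar [([470.0, -36.0, 22.0], 0.73), ([755.0, -112.0, 52.0], 0.42)]
bar_nose [([467.0, -34.0, 26.0], 0.89)]
bar_tail [([464.0, -41.0, 19.0], 0.75)]
jig_rail [([594.0, 50.0, 16.0], 0.77)]
jig_plate [([590.0, 50.0, 21.0], 0.96)]
jig_stop [([594.0, 54.0, 18.0], 0.6)]
clamp_knob [([468.0, -43.0, 21.0], 0.45)]
clamp_hinge [([620.0, 12.0, 38.0], 0.74)]
```

View pics/top0.png

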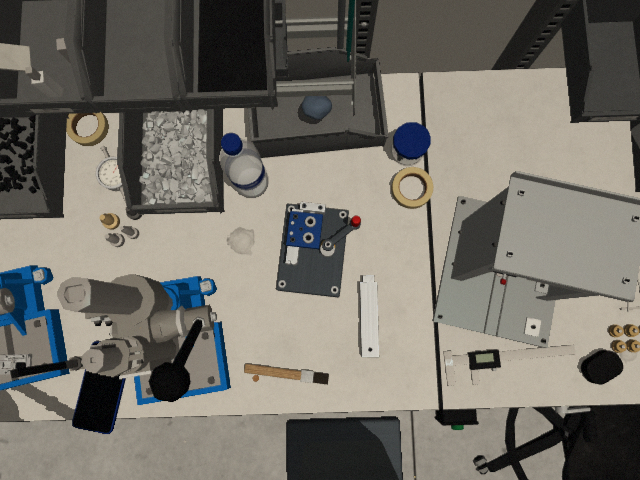

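View pics/scene0.png

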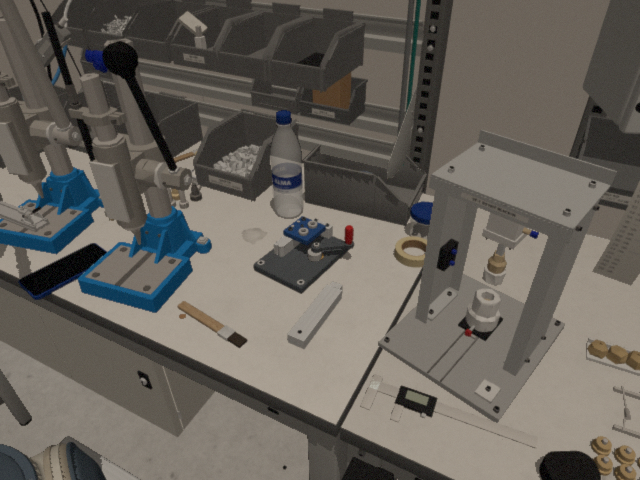

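```bash
python3 - <<'E'
import cv2
im=cv2.imread('pics/top0.png')[195:305,270:380]
cv2.imwrite('pics/c1.png',cv2.resize(im,None,fx=5.4,fy=5.4,interpolation=cv2.INTER_CUBIC))
im=cv2.imread('pics/top0.png')[265:365,340:400]
cv2.imwrite('pics/c2.png',cv2.resize(im,None,fx=5,fy=5,interpolation=cv2.INTER_CUBIC))
E
```

```text
(no output)
```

View pics/c1.png

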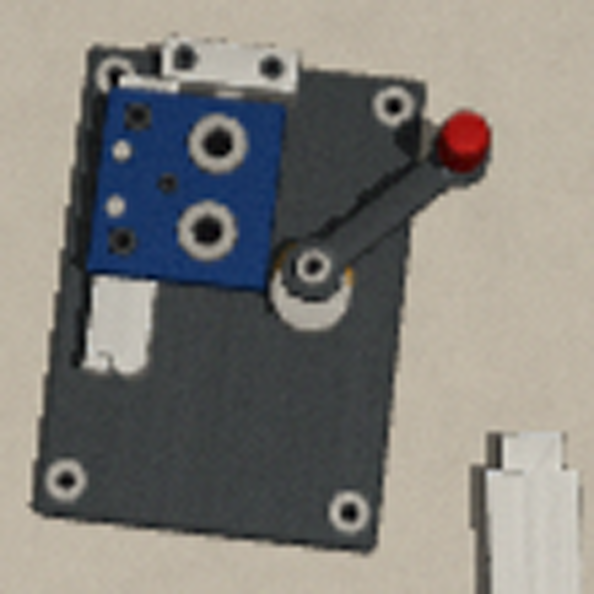

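View pics/c2.png

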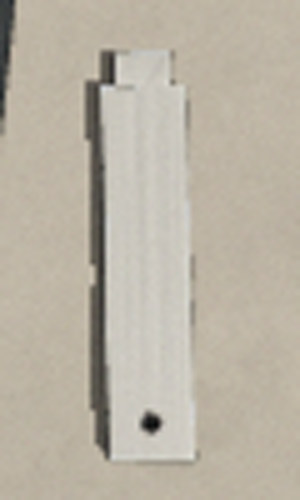

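```bash
cat > fit.py <<'E'
import numpy as np
from scipy.optimize import least_squares
from cell import calibration
def fit(cal,P,U,x0):
    P=np.array(P,float);U=np.array(U,float)
    K,R,t=[np.array(cal[k]) for k in('intrinsics','R','t')]
    def proj(q):
        c,s=np.cos(q[2]),np.sin(q[2])
        W=np.c_[P[:,0]*c-P[:,1]*s+q[0],P[:,0]*s+P[:,1]*c+q[1],P[:,2]]
        C=(W@R.T+t)@K.T
        return C[:,:2]/C[:,2:]
    r=least_squares(lambda q:(proj(q)-U).ravel(),x0,x_scale=[10,10,.1])
    return r.x,(proj(r.x)-U)
E
python3 - <<'E'
from fit import *
cal=calibration('top')
un=lambda L,f,o:(np.array(L,float)+.5)/f-.5+np.array(o)
P=[(-64,48,16),(-64,-64,16),(92,48,16),(92,-64,16),(12,37,51.5),(12,-20,51.5),(72,37,51.5),(72,-20,51.5),(22,-34,58)]
U=un([(33,512),(375,552),(90,46),(425,82),(88,272),(270,290),(108,88),(287,104),(313,265)],5.4,(270,195))
q,e=fit(cal,P,U,[590,60,0]);print('jig',q.round(3),e.round(1).tolist())
c,s=np.cos(q[2]),np.sin(q[2]);Rj=np.array([[c,-s],[s,c]])
for n,p in dict(knob=(22+60*.7071,-34-60*.7071),hinge=(22,-34),home=(5,0),closedknob=(22-42.4,-34-42.4)).items():print(n,(q[:2]+Rj@p).round(1))
P=[(-70,15,20),(-70,-15,20),(58,-15,20),(58,15,20),(70,10,20),(70,-10,20),(-57,0,20)]
U=un([(109,460),(196,460),(186,86),(103,87),(116,50),(175,50),(151,422)],5,(340,265))
b,e=fit(cal,P,U,[470,-34,0]);print('bar',b.round(3),e.round(1).tolist())
E
```

```text
jig [ 5.8784e+02  6.9453e+01 -1.4100e-01] [[-0.2, 0.7], [0.5, 0.4], [0.0, -0.2], [0.5, -0.2], [-0.4, -0.1], [-0.7, 0.2], [0.1, -0.5], [0.0, 0.1], [0.2, -0.6]]
knob [640.9 -15.3]
hinge [604.8  32.7]
home [592.8  68.7]
closedknob [556.9  -3.3]
bar [ 4.8286e+02 -3.4711e+01 -2.5000e-02] [[-0.2, 0.3], [0.1, 0.3], [0.5, -0.3], [-0.2, -0.4], [-0.0, 0.0], [-0.3, -0.0], [0.1, 0.1]]
```

```bash
python3 - <<'E'
import cv2,numpy as np
from cell import calibration
def P(c):
    k=calibration(c);return np.array(k['intrinsics'])@np.c_[k['R'],k['t']]
for n,a,b in [('ball',(170,380),(122,57)),('feedhandlehub',(188,343),(175,180)),('blue base corner',(229,387),(160,310))]:
    X=cv2.triangulatePoints(P('top'),P('scene'),np.float64(a),np.float64(b));print(n,(X[:3]/X[3]).ravel().round())
E
```

```text
ball [421. 197. 403.]
feedhandlehub [460. 219. 206.]
blue base corner [371. 206.   8.]
```

Request:
drive_tool(rows=[{"hand":0.085,"slide":[0,-0.033,0],"turn":[0,0,0]},{"hand":0.085,"slide":[0,-0.037,0],"turn":[0,0,0]},{"hand":0.085,"slide":[0,-0.037,0],"turn":[0,0,0]},{"hand":0.085,"slide":[0,-0.037,0],"turn":[0,0,0]},{"hand":0.085,"slide":[0,-0.037,0],"turn":[0,0,0]},{"hand":0.085,"slide":[0,-0.037,0],"turn":[0,0,0]},{"hand":0.085,"slide":[0,-0.037,0],"turn":[0,0,0]},{"hand":0.085,"slide":[0,0,0],"turn":[0,0,-0.109]},{"hand":0.085,"slide":[0,0,0],"turn":[0,0,-0.108]},{"hand":0.085,"slide":[0,0,0],"turn":[0,0,-0.108]},{"hand":0.085,"slide":[0,0,0],"turn":[0,0,-0.108]}])

```text
clock: 1.82
tcp_pos: [152.1, 309.4, 248.8]
ee_rot: [[-1.0, 0.019, 0.001], [0.019, 1.0, 0.001], [-0.001, 0.001, -1.0]]
contact_force: [0.7, 0.7, -0.3]
grip_width: 0.996
grip_force: 0.0
```

Request:
drive_tool(rows=[{"hand":0.085,"slide":[-0.023,-0.017,0],"turn":[0,0,0]},{"hand":0.085,"slide":[-0.023,-0.017,0],"turn":[0,0,0]},{"hand":0.085,"slide":[-0.023,-0.017,0],"turn":[0,0,0]},{"hand":0.085,"slide":[-0.019,-0.021,0],"turn":[0,0,0]},{"hand":0.085,"slide":[-0.019,-0.021,0],"turn":[0,0,0]},{"hand":0.085,"slide":[-0.019,-0.021,0],"turn":[0,0,0]},{"hand":0.085,"slide":[-0.016,-0.03,0],"turn":[0,0,0]},{"hand":0.085,"slide":[-0.016,-0.03,0],"turn":[0,0,0]},{"hand":0.085,"slide":[-0.012,-0.033,0],"turn":[0,0,0]},{"hand":0.085,"slide":[-0.012,-0.033,0],"turn":[0,0,0]},{"hand":0.085,"slide":[-0.005,-0.034,0],"turn":[0,0,0]},{"hand":0.085,"slide":[-0.005,-0.034,0],"turn":[0,0,0]},{"hand":0.085,"slide":[-0.03,-0.011,0],"turn":[0,0,0]},{"hand":0.085,"slide":[-0.03,-0.011,0],"turn":[0,0,0]},{"hand":0.085,"slide":[-0.029,-0.011,0],"turn":[0,0,0]},{"hand":0.085,"slide":[0,0,0],"turn":[0,0,0]}])

```text
clock: 3.15
tcp_pos: [427.9, -40.0, 245.8]
ee_rot: [[-1.0, 0.026, -0.003], [0.026, 1.0, 0.0], [0.003, -0.0, -1.0]]
contact_force: [-0.1, -0.0, 0.1]
grip_width: 0.997
grip_force: 0.0
```

```bash
python3 - <<'E'
from cell import monitor, snapshot, calibration, finder
import cv2,numpy as np,pickle
s=monitor.read_state();k=calibration('wrist');im=snapshot('wrist');cv2.imwrite('pics/w1.png',im[:,:,::-1])
pickle.dump(k,open('w1.pkl','wb'));print(s['tcp_pos'],np.round(s['ee_rot'],4).tolist())
K,R,t=[np.array(k[i]) for i in('intrinsics','R','t')];print((-R.T@t).round(),R.round(2).tolist())
E
```

```text
[427.85797762 -40.02362488 245.79193467] [[-0.9996, 0.0264, -0.0031], [0.0264, 0.9997, 0.0], [0.0031, -0.0, -1.0]]
[359. -40. 372.] [[0.03, 1.0, 0.0], [0.96, -0.02, 0.27], [0.27, -0.01, -0.96]]
```

View pics/w1.png

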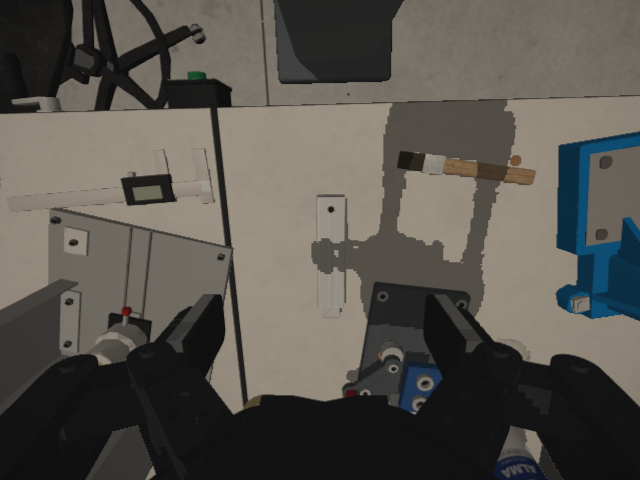

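```bash
python3 - <<'E'
from fit import *
import pickle
cal=pickle.load(open('w1.pkl','rb'))
P=[(-70,15,20),(-70,-15,20),(70,10,20),(70,-10,20),(-57,0,20)]
U=[(345,195.5),(316.5,195.5),(340,317),(323.5,317.5),(331,209.5)]
b,e=fit(cal,P,U,[470,-34,0]);print('bar',b.round(3),e.round(1).tolist())
P=[(-64,-64,16),(-64,48,16),(22,-34,58),(12,-20,51.5)]
U=[(376,282),(469,291),(394,369),(403,363)]
b,e=fit(cal,P,U,[590,70,-.14]);print('jig',b.round(3),e.round(1).tolist())
E
```

```text
bar [ 4.83621e+02 -3.52100e+01 -1.30000e-02] [[0.2, 0.6], [-0.1, 1.0], [0.4, -0.2], [-0.4, -0.5], [-0.1, -0.9]]
jig [ 5.84026e+02  6.51590e+01 -1.61000e-01] [[-2.3, -2.0], [1.2, 1.3], [-1.5, 2.5], [2.6, -1.6]]
```

Request:
drive_tool(rows=[{"hand":0.085,"slide":[-0.006,0.006,0.03],"turn":[0,0,0]},{"hand":0.085,"slide":[0,0,0.038],"turn":[0,0,0]},{"hand":0.085,"slide":[0,0,0.038],"turn":[0,0,0]},{"hand":0.085,"slide":[0,0,0.038],"turn":[0,0,0]},{"hand":0.085,"slide":[0,0,0.03],"turn":[0,0,0]},{"hand":0.085,"slide":[0,0,0.02],"turn":[0,0,0]},{"hand":0.085,"slide":[0,0,0],"turn":[0,0,0]},{"hand":0.085,"slide":[0,0,0],"turn":[0,0,0]}])

```text
clock: 3.87
tcp_pos: [430.3, -31.7, 54.3]
ee_rot: [[-1.0, 0.023, -0.001], [0.023, 1.0, 0.0], [0.001, 0.0, -1.0]]
contact_force: [1.1, -0.1, 1.1]
grip_width: 0.995
grip_force: 0.0
```

Request:
drive_tool(rows=[{"hand":0.085,"slide":[-0.003,-0.002,0.018],"turn":[0,0,0]},{"hand":0.085,"slide":[0,0,0.015],"turn":[0,0,0]},{"hand":0.085,"slide":[0,0,0],"turn":[0,0,0]},{"hand":0.02,"slide":[0,0,0],"turn":[0,0,0]},{"hand":0.02,"slide":[0,0,0],"turn":[0,0,0]},{"hand":0.02,"slide":[0,0,0],"turn":[0,0,0]},{"hand":0.02,"slide":[0,0,0],"turn":[0,0,0]},{"hand":0.02,"slide":[0,0,0],"turn":[0,0,0]},{"hand":0.02,"slide":[0,0,0],"turn":[0,0,0]},{"hand":0.02,"slide":[0,0,0],"turn":[0,0,0]}])

```text
clock: 4.7
tcp_pos: [435.0, -34.2, 22.8]
ee_rot: [[-1.0, 0.024, 0.002], [0.024, 1.0, -0.0], [-0.002, -0.0, -1.0]]
contact_force: [0.4, 0.9, 6.7]
grip_width: 0.332
grip_force: 60.8
```

Request:
drive_tool(rows=[{"hand":0.02,"slide":[0,0,-0.015],"turn":[0,0,0]},{"hand":0.02,"slide":[0,0,-0.02],"turn":[0,0,0]},{"hand":0.02,"slide":[0,0,-0.02],"turn":[0,0,0]},{"hand":0.02,"slide":[-0.002,0.022,0],"turn":[0,0,0]},{"hand":0.02,"slide":[-0.002,0.025,0],"turn":[0,0,0]},{"hand":0.02,"slide":[-0.002,0.025,0],"turn":[0,0,0]},{"hand":0.02,"slide":[-0.002,0.025,0],"turn":[0,0,0]},{"hand":0.02,"slide":[0,0.025,0],"turn":[0,0,0]},{"hand":0.02,"slide":[0,0,0],"turn":[0,0,0.06]},{"hand":0.02,"slide":[0,0,0],"turn":[0,0,0.057]},{"hand":0.02,"slide":[0,0,0],"turn":[0,0,0]},{"hand":0.02,"slide":[0,0,0],"turn":[0,0,0]},{"hand":0.02,"slide":[0,0,0],"turn":[0,0,0]}])

```text
clock: 5.78
tcp_pos: [444.8, 87.4, 76.0]
ee_rot: [[-0.99, 0.139, -0.001], [0.139, 0.99, -0.0], [0.001, -0.0, -1.0]]
contact_force: [0.1, -0.4, -1.8]
grip_width: 0.333
grip_force: 60.0
```

```bash
python3 - <<'E'
from cell import monitor, snapshot, calibration, finder
import cv2,numpy as np,pickle
s=monitor.read_state();k=calibration('wrist');im=snapshot('wrist');pickle.dump(k,open('w2.pkl','wb'))
t=snapshot('top')
print(s['clock'],s['tcp_pos'],np.round(s['ee_rot'],4).tolist(),s['contact_force'],s['grip_width'])
a=cv2.resize(t[190:350,260:400],None,fx=3.75,fy=3.75,interpolation=cv2.INTER_CUBIC)
cv2.imwrite('pics/t2.png',a[:,:,::-1]);cv2.imwrite('pics/w2.png',im[:,:,::-1])
E
```

```text
5.7833 [444.79151368  87.39695436  76.02835524] [[-0.9903, 0.1391, -0.0006], [0.1391, 0.9903, -0.0001], [0.0006, -0.0002, -1.0]] [ 0.13470379 -0.35103661 -1.77138474] 0.3326333419301795
```

View pics/t2.png

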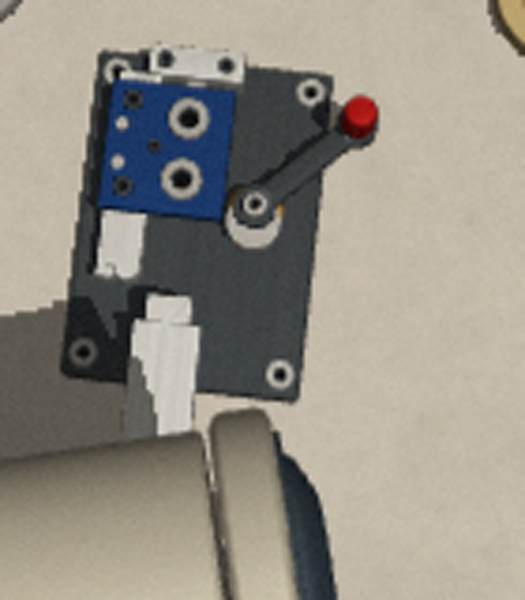

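```bash
python3 - <<'E'
from fit import *
cal=calibration('top')
un=lambda L,f,o:(np.array(L,float)+.5)/f-.5+np.array(o)
U=un([(146,295),(190,295),(133,320),(200,324),(193,434)],3.75,(260,190))
z=73.2
P=[(70,10,z),(70,-10,z),(58,15,z),(58,-15,z)]
b,e=fit(cal,P,U[:4],[490,80,-.14]);print('bar',b.round(3),e.round(1).tolist())
q=np.array([587.84,69.45,-.141]);c,s=np.cos(q[2]),np.sin(q[2])
print('in jig',(np.array([[c,s],[-s,c]])@(b[:2]-q[:2])).round(1), 'expected at 48.5 grip', (np.array([[c,s],[-s,c]])@(np.array([444.8,87.4])-q[:2])).round(1)+[48.5,0])
E
```

```text
bar [ 4.92184e+02  7.76820e+01 -7.50000e-02] [[-0.2, -0.3], [0.2, 0.2], [-0.2, 0.2], [0.2, -0.1]]
in jig [-95.9  -5.3] expected at 48.5 grip [-95.6  -2.3]
```

Request:
drive_tool(rows=[{"hand":0.02,"slide":[0,-0.001,0.02],"turn":[0,0,0]},{"hand":0.02,"slide":[0,0,0.012],"turn":[0,0,0]},{"hand":0.02,"slide":[0,0,0.0035],"turn":[0,0,0]},{"hand":0.02,"slide":[0,0,0],"turn":[0,0,0]},{"hand":0.02,"slide":[0,0,0],"turn":[0,0,0]},{"hand":0.02,"slide":[0,0,0],"turn":[0,0,0]}])

```text
clock: 6.38
tcp_pos: [445.2, 86.6, 41.4]
ee_rot: [[-0.99, 0.14, 0.001], [0.14, 0.99, 0.0], [-0.001, 0.0, -1.0]]
contact_force: [0.4, -0.3, -2.4]
grip_width: 0.332
grip_force: 60.0
```

Request:
drive_tool(rows=[{"hand":0.02,"slide":[-0.008,0,0.001],"turn":[0,0,0]},{"hand":0.02,"slide":[-0.01,0,0],"turn":[0,0,0]},{"hand":0.02,"slide":[-0.01,0,0],"turn":[0,0,0]},{"hand":0.02,"slide":[-0.01,0,0],"turn":[0,0,0]},{"hand":0.02,"slide":[0,0,0],"turn":[0,0,0]},{"hand":0.02,"slide":[0,0,0],"turn":[0,0,0]}])

```text
clock: 6.88
tcp_pos: [483.0, 81.2, 39.9]
ee_rot: [[-0.99, 0.141, 0.0], [0.141, 0.99, 0.0], [-0.0, 0.0, -1.0]]
contact_force: [-0.0, 0.2, -1.4]
grip_width: 0.33
grip_force: 60.0
```

Request:
drive_tool(rows=[{"hand":0.02,"slide":[-0.006,0,0],"turn":[0,0,0]},{"hand":0.02,"slide":[-0.008,0,0],"turn":[0,0,0]},{"hand":0.02,"slide":[-0.008,0,0],"turn":[0,0,0]},{"hand":0.02,"slide":[-0.008,0,0],"turn":[0,0,0]},{"hand":0.02,"slide":[-0.008,0,0],"turn":[0,0,0]},{"hand":0.02,"slide":[0,0,0],"turn":[0,0,0]},{"hand":0.02,"slide":[0,0,0],"turn":[0,0,0]}])

```text
clock: 7.47
tcp_pos: [520.4, 75.8, 39.6]
ee_rot: [[-0.99, 0.141, -0.001], [0.141, 0.99, -0.0], [0.001, -0.0, -1.0]]
contact_force: [0.2, -0.4, -2.4]
grip_width: 0.334
grip_force: 60.0
```

Request:
drive_tool(rows=[{"hand":0.02,"slide":[-0.006,0,0],"turn":[0,0,0]},{"hand":0.02,"slide":[-0.006,0,0],"turn":[0,0,0]},{"hand":0.02,"slide":[-0.006,0,0],"turn":[0,0,0]},{"hand":0.02,"slide":[-0.002,0,0],"turn":[0,0,0]},{"hand":0.02,"slide":[0,0,0],"turn":[0,0,0]},{"hand":0.02,"slide":[0,0,0],"turn":[0,0,0]}])

```text
clock: 7.97
tcp_pos: [539.9, 73.1, 39.7]
ee_rot: [[-0.99, 0.14, -0.0], [0.14, 0.99, 0.0], [0.0, -0.0, -1.0]]
contact_force: [-0.6, -0.0, -2.1]
grip_width: 0.336
grip_force: 60.0
```

Request:
drive_tool(rows=[{"hand":0.02,"slide":[-0.002,0,0.001],"turn":[0,0,0]},{"hand":0.02,"slide":[-0.001,0,0],"turn":[0,0,0]},{"hand":0.02,"slide":[-0.001,0,0],"turn":[0,0,0]},{"hand":0.02,"slide":[-0.001,0,0],"turn":[0,0,0]},{"hand":0.02,"slide":[0,0,0],"turn":[0,0,0]},{"hand":0.02,"slide":[0,0,0],"turn":[0,0,0]}])

```text
clock: 8.47
tcp_pos: [545.1, 72.4, 38.9]
ee_rot: [[-0.99, 0.14, 0.001], [0.14, 0.99, 0.0], [-0.001, 0.0, -1.0]]
contact_force: [-0.6, 0.0, -0.6]
grip_width: 0.329
grip_force: 60.1
```

Request:
drive_tool(rows=[{"hand":0.02,"slide":[-0.001,0,0],"turn":[0,0,0]},{"hand":0.02,"slide":[-0.001,0,0],"turn":[0,0,0]},{"hand":0.02,"slide":[0,0,0],"turn":[0,0,0]},{"hand":0.02,"slide":[0,0,0],"turn":[0,0,0]}])

```text
clock: 8.8
tcp_pos: [545.3, 72.4, 38.8]
ee_rot: [[-0.99, 0.14, -0.004], [0.14, 0.99, 0.0], [0.004, -0.0, -1.0]]
contact_force: [-8.0, 0.5, 4.0]
grip_width: 0.329
grip_force: 60.7
```

Request:
drive_tool(rows=[{"hand":0.02,"slide":[0.001,0.001,0],"turn":[0,0,0]},{"hand":0.02,"slide":[0,0.001,0],"turn":[0,0,0]},{"hand":0.02,"slide":[0,0.001,0],"turn":[0,0,0]},{"hand":0.02,"slide":[0,0,0],"turn":[0,0,0]},{"hand":0.02,"slide":[0,0,0],"turn":[0,0,0]}])

```text
clock: 9.22
tcp_pos: [545.5, 74.4, 38.8]
ee_rot: [[-0.99, 0.141, -0.002], [0.141, 0.99, -0.002], [0.002, -0.002, -1.0]]
contact_force: [-5.3, -3.2, 2.7]
grip_width: 0.332
grip_force: 60.5
```

Request:
drive_tool(rows=[{"hand":0.02,"slide":[0,0.001,0],"turn":[0,0,0]},{"hand":0.02,"slide":[0,0.001,0],"turn":[0,0,0]},{"hand":0.02,"slide":[0,0,0],"turn":[0,0,0]},{"hand":0.02,"slide":[0,0,0],"turn":[0,0,0]}])

```text
clock: 9.55
tcp_pos: [545.7, 76.0, 38.8]
ee_rot: [[-0.99, 0.142, -0.002], [0.142, 0.99, -0.002], [0.002, -0.003, -1.0]]
contact_force: [-6.1, -4.2, 3.2]
grip_width: 0.334
grip_force: 60.5
```

Request:
drive_tool(rows=[{"hand":0.02,"slide":[0,0.001,0],"turn":[0,0,0]},{"hand":0.02,"slide":[0,0.001,0],"turn":[0,0,0]},{"hand":0.02,"slide":[0,0,0],"turn":[0,0,0]},{"hand":0.02,"slide":[0,0,0],"turn":[0,0,0]}])

```text
clock: 9.88
tcp_pos: [545.8, 76.5, 38.9]
ee_rot: [[-0.99, 0.143, -0.003], [0.143, 0.99, -0.005], [0.002, -0.005, -1.0]]
contact_force: [-7.2, -9.7, 6.5]
grip_width: 0.332
grip_force: 60.7
```

```bash
python3 - <<'E'
from cell import monitor, snapshot
import cv2,numpy as np
s=monitor.read_state();print(s['contact_force'],s['moment'],np.round(s['ee_rot'],4).tolist())
a=cv2.resize(snapshot('top')[190:350,260:400],None,fx=3.75,fy=3.75,interpolation=cv2.INTER_CUBIC)
b=cv2.resize(snapshot('scene')[190:310,230:390],None,fx=1,fy=1)
cv2.imwrite('pics/t3.png',a[:,:,::-1]);cv2.imwrite('pics/s3.png',b[:,:,::-1])
E
```

```text
[-7.23884895 -9.7282387   6.45959733] [-1.54641082  1.08764921 -0.85686443] [[-0.9897, 0.1432, -0.003], [0.1432, 0.9897, -0.0048], [0.0023, -0.0052, -1.0]]
```

View pics/t3.png

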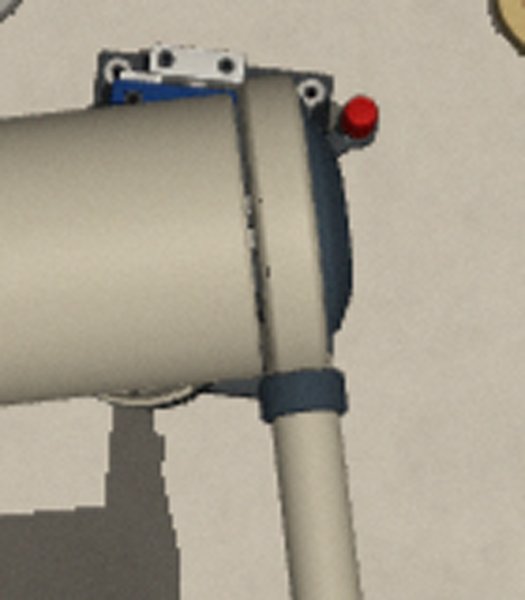

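Request:
drive_tool(rows=[{"hand":0.02,"slide":[0,-0.001,0],"turn":[0,0,0]},{"hand":0.06,"slide":[0,0,0],"turn":[0,0,0]},{"hand":0.06,"slide":[0,0,0],"turn":[0,0,0]},{"hand":0.06,"slide":[0,0,0],"turn":[0,0,0]},{"hand":0.06,"slide":[0,0,0],"turn":[0,0,0]},{"hand":0.06,"slide":[0,0,-0.015],"turn":[0,0,0]},{"hand":0.06,"slide":[0,0,-0.03],"turn":[0,0,0]},{"hand":0.06,"slide":[0,0,-0.03],"turn":[0,0,0]},{"hand":0.06,"slide":[0,0,-0.025],"turn":[0,0,0]},{"hand":0.06,"slide":[0,0,0],"turn":[0,0,0]},{"hand":0.06,"slide":[0,0,0],"turn":[0,0,0]}])

```text
clock: 10.9
tcp_pos: [547.9, 78.6, 141.2]
ee_rot: [[-0.99, 0.14, 0.005], [0.14, 0.99, 0.0], [-0.005, 0.001, -1.0]]
contact_force: [-0.2, -0.1, -0.2]
grip_width: 0.702
grip_force: 0.0
```

```bash
python3 - <<'E'
from cell import monitor, snapshot, calibration
import cv2,numpy as np,pickle
k=calibration('wrist');im=snapshot('wrist');cv2.imwrite('pics/w4.png',im[:,:,::-1]);pickle.dump(k,open('w4.pkl','wb'))
def ray(k,uv,z):
    K,R,t=[np.array(k[i]) for i in('intrinsics','R','t')]
    o=-R.T@t;d=R.T@np.linalg.solve(K,[*uv,1]);return (o+d*(z-o[2])/d[2]).round(1)
top=cv2.imread('pics/top0.png')[:,:,::-1]
for n,kk,i in [('top',calibration('top'),top),('wrist',k,im)]:
    h=cv2.cvtColor(np.ascontiguousarray(i),cv2.COLOR_RGB2HSV)
    m=(((h[...,0]<8)|(h[...,0]>172))&(h[...,1]>170)&(h[...,2]>90)).astype(np.uint8)
    nn,_,st,ce=cv2.connectedComponentsWithStats(m)
    for j in range(1,nn):
        if st[j,4]>15:print(n,st[j].tolist(),ce[j].round(1),ray(kk,ce[j],76))
E
```

```text
top [352, 216, 9, 8, 57] [356.  219.6] [640.  -15.2  76. ]
top [502, 279, 4, 5, 16] [503.4 281. ] [ 530.7 -250.2   76. ]
```

View pics/w4.png

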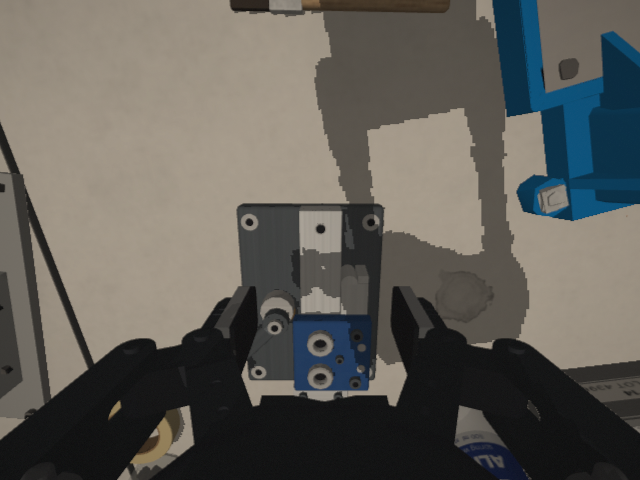

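Request:
drive_tool(rows=[{"hand":0.045,"slide":[-0.0175,-0.0133,0],"turn":[0,0,0]},{"hand":0.045,"slide":[-0.0175,-0.0133,0],"turn":[0,0,0]},{"hand":0.045,"slide":[-0.0175,-0.0133,0],"turn":[0,0,0]},{"hand":0.045,"slide":[-0.0175,-0.0133,0],"turn":[0,0,0]},{"hand":0.045,"slide":[-0.0175,-0.0133,0],"turn":[0,0,0]},{"hand":0.045,"slide":[-0.0175,-0.0133,0],"turn":[0,0,0]},{"hand":0.045,"slide":[0,0,0],"turn":[0,0,0.112]},{"hand":0.045,"slide":[0,0,0],"turn":[0,0,0.112]},{"hand":0.045,"slide":[0,0,0],"turn":[0,0,0.112]},{"hand":0.045,"slide":[0,0,0],"turn":[0,0,0.112]},{"hand":0.045,"slide":[0,0,0],"turn":[0,0,0.112]},{"hand":0.045,"slide":[0,0,0],"turn":[0,0,0.112]},{"hand":0.045,"slide":[0,0,0],"turn":[0,0,0.112]},{"hand":0.045,"slide":[0,0,0],"turn":[0,0,0]},{"hand":0.045,"slide":[0,0,0],"turn":[0,0,0]}])

```text
clock: 12.2
tcp_pos: [638.8, -15.4, 136.8]
ee_rot: [[-0.605, 0.796, -0.003], [0.796, 0.605, 0.0], [0.002, -0.002, -1.0]]
contact_force: [-0.1, -0.2, -0.3]
grip_width: 0.53
grip_force: 0.0
```

Request:
drive_tool(rows=[{"hand":0.045,"slide":[-0.001,0.0014,0.02],"turn":[0,0,0]},{"hand":0.045,"slide":[0,0,0.025],"turn":[0,0,0]},{"hand":0.045,"slide":[0,0,0.02],"turn":[0,0,0]},{"hand":0.045,"slide":[0,0,0.01],"turn":[0,0,0]},{"hand":0.045,"slide":[0,0,0],"turn":[0,0,0]},{"hand":0.01,"slide":[0,0,0],"turn":[0,0,0]},{"hand":0.01,"slide":[0,0,0],"turn":[0,0,0]},{"hand":0.01,"slide":[0,0,0],"turn":[0,0,0]},{"hand":0.01,"slide":[0,0,0],"turn":[0,0,0]},{"hand":0.01,"slide":[0,0,0],"turn":[0,0,0]}])

```text
clock: 13.03
tcp_pos: [642.1, -15.6, 65.9]
ee_rot: [[-0.602, 0.798, 0.003], [0.798, 0.602, -0.0], [-0.002, 0.002, -1.0]]
contact_force: [-0.2, 0.3, 4.4]
grip_width: 0.162
grip_force: 58.8
```

Request:
drive_tool(rows=[{"hand":0.01,"slide":[0.0002,-0.0047,0],"turn":[0,0,0.0785]},{"hand":0.01,"slide":[0.0002,-0.0047,0],"turn":[0,0,0.0785]},{"hand":0.01,"slide":[0.0002,-0.0047,0],"turn":[0,0,0.0785]},{"hand":0.01,"slide":[0.0002,-0.0047,0],"turn":[0,0,0.0785]},{"hand":0.01,"slide":[0.0002,-0.0047,0],"turn":[0,0,0.0785]},{"hand":0.01,"slide":[0.0002,-0.0047,0],"turn":[0,0,0.0785]},{"hand":0.01,"slide":[0.0002,-0.0047,0],"turn":[0,0,0.0785]},{"hand":0.01,"slide":[0.0002,-0.0047,0],"turn":[0,0,0.0785]},{"hand":0.01,"slide":[0,0,0],"turn":[0,0,0]}])

```text
clock: 13.78
tcp_pos: [606.3, -27.8, 65.9]
ee_rot: [[-0.014, 1.0, 0.002], [1.0, 0.014, -0.001], [-0.001, 0.002, -1.0]]
contact_force: [-1.7, -1.0, 5.5]
grip_width: 0.164
grip_force: 59.1
```

Request:
drive_tool(rows=[{"hand":0.01,"slide":[0.0002,-0.0047,0],"turn":[0,0,0.0785]},{"hand":0.01,"slide":[0.0002,-0.0047,0],"turn":[0,0,0.0785]},{"hand":0.01,"slide":[0.0002,-0.0047,0],"turn":[0,0,0.0785]},{"hand":0.01,"slide":[0.0002,-0.0047,0],"turn":[0,0,0.0785]},{"hand":0.01,"slide":[0.0002,-0.0047,0],"turn":[0,0,0.0785]},{"hand":0.01,"slide":[0.0002,-0.0047,0],"turn":[0,0,0.0785]},{"hand":0.01,"slide":[0.0002,-0.0047,0],"turn":[0,0,0.0785]},{"hand":0.01,"slide":[0.0002,-0.0047,0],"turn":[0,0,0.0785]},{"hand":0.01,"slide":[0,0,0],"turn":[0,0,0]},{"hand":0.01,"slide":[0,0,0],"turn":[0,0,0]}])

```text
clock: 14.62
tcp_pos: [570.6, -16.9, 65.9]
ee_rot: [[0.573, 0.82, 0.001], [0.82, -0.573, -0.001], [-0.0, 0.001, -1.0]]
contact_force: [-5.4, -1.4, 8.2]
grip_width: 0.16
grip_force: 59.3
```

Request:
drive_tool(rows=[{"hand":0.01,"slide":[0.0002,-0.0047,0],"turn":[0,0,0.0785]},{"hand":0.01,"slide":[0.0002,-0.0047,0],"turn":[0,0,0.0785]},{"hand":0.01,"slide":[0.0002,-0.0047,0],"turn":[0,0,0.0785]},{"hand":0.01,"slide":[0.0002,-0.0047,0],"turn":[0,0,0.0785]},{"hand":0.01,"slide":[0,0,0],"turn":[0,0,0]},{"hand":0.01,"slide":[0,0,0],"turn":[0,0,0]}])

```text
clock: 15.12
tcp_pos: [556.8, -3.6, 65.8]
ee_rot: [[0.798, 0.603, -0.0], [0.603, -0.798, -0.001], [-0.001, 0.001, -1.0]]
contact_force: [-7.4, -0.6, 9.4]
grip_width: 0.161
grip_force: 59.5
```

Request:
drive_tool(rows=[{"hand":0.01,"slide":[0.0001,-0.0015,0],"turn":[0,0,0.02]},{"hand":0.01,"slide":[0.0001,-0.0015,0],"turn":[0,0,0.02]},{"hand":0.01,"slide":[0,-0.001,0],"turn":[0,0,0]},{"hand":0.01,"slide":[0,0,0],"turn":[0,0,0]},{"hand":0.01,"slide":[0,0,0],"turn":[0,0,0]}])

```text
clock: 15.53
tcp_pos: [556.2, -2.9, 65.9]
ee_rot: [[0.822, 0.57, 0.004], [0.57, -0.822, -0.005], [0.0, 0.007, -1.0]]
contact_force: [-0.3, -10.2, 5.1]
grip_width: 0.167
grip_force: 59.2
```

Request:
drive_tool(rows=[{"hand":0.01,"slide":[0,-0.0015,0],"turn":[0,0,0]},{"hand":0.01,"slide":[0,-0.0015,0],"turn":[0,0,0]},{"hand":0.01,"slide":[0,0,0],"turn":[0,0,0]},{"hand":0.01,"slide":[0,0,0],"turn":[0,0,0]}])

```text
clock: 15.87
tcp_pos: [556.1, -2.6, 66.0]
ee_rot: [[0.823, 0.569, 0.008], [0.569, -0.822, -0.009], [0.001, 0.012, -1.0]]
contact_force: [7.2, -16.9, -0.5]
grip_width: 0.168
grip_force: 59.1
```

Request:
drive_tool(rows=[{"hand":0.04,"slide":[0,0.002,0],"turn":[0,0,0]},{"hand":0.04,"slide":[0,0.002,0],"turn":[0,0,0]},{"hand":0.04,"slide":[0,0,0],"turn":[0,0,0]},{"hand":0.04,"slide":[0,0,0],"turn":[0,0,0]},{"hand":0.04,"slide":[0,0,-0.01],"turn":[0,0,0]},{"hand":0.04,"slide":[0,0,-0.025],"turn":[0,0,0]},{"hand":0.04,"slide":[0,0,-0.035],"turn":[0,0,0]},{"hand":0.04,"slide":[0,0,-0.035],"turn":[0,0,0]},{"hand":0.04,"slide":[-0.03,-0.02,-0.02],"turn":[0,0,0]},{"hand":0.04,"slide":[-0.03,-0.02,-0.02],"turn":[0,0,0]},{"hand":0.04,"slide":[-0.03,-0.02,0],"turn":[0,0,0]},{"hand":0.04,"slide":[-0.03,0.02,0],"turn":[0,0,0]},{"hand":0.04,"slide":[-0.03,0.02,0],"turn":[0,0,0]},{"hand":0.04,"slide":[0,0,0],"turn":[0,0,0]},{"hand":0.04,"slide":[0,0,0],"turn":[0,0,0]}])

```text
clock: 17.12
tcp_pos: [420.5, -70.9, 209.9]
ee_rot: [[0.823, 0.568, 0.002], [0.568, -0.823, -0.0], [0.001, 0.001, -1.0]]
contact_force: [-0.2, 0.4, -1.3]
grip_width: 0.471
grip_force: 0.0
```

```bash
python3 - <<'E'
from cell import monitor, snapshot
import cv2,numpy as np
s=monitor.read_state();print(s['clock'],s['tcp_pos'],s['contact_force'])
a=cv2.resize(snapshot('top')[190:350,260:400],None,fx=3.75,fy=3.75,interpolation=cv2.INTER_CUBIC)
cv2.imwrite('pics/t5.png',a[:,:,::-1])
E
```

```text
17.1167 [420.54556384 -70.91222993 209.85103083] [-0.1679028   0.40496834 -1.26487966]
```

View pics/t5.png

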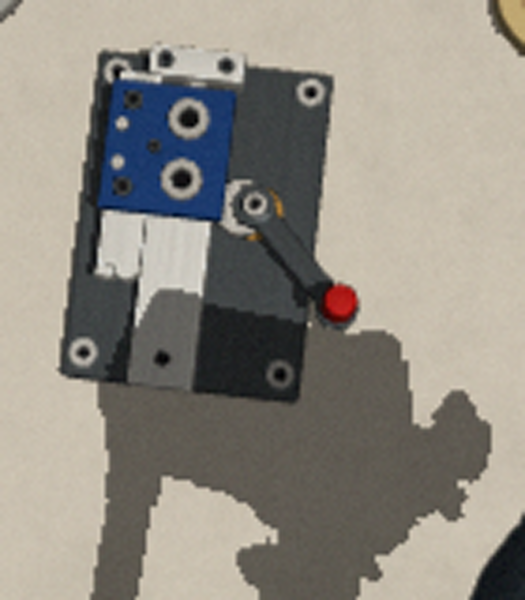

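```bash
python3 - <<'E'
from fit import *
import cv2
cal=calibration('top')
un=lambda L,f,o:(np.array(L,float)+.5)/f-.5+np.array(o)
U=un([(128,383),(193,391),(162,358),(209,224)],3.75,(260,190))
b,e=fit(cal,[(-70,15,36),(-70,-15,36),(-57,0,36),(-9,-15,36)],U,[590,68,-.14])
q=np.array([587.84,69.45,-.141]);c,s=np.cos(q[2]),np.sin(q[2]);T=np.array([[c,s],[-s,c]])
print('bar in jig',(T@(b[:2]-q[:2])).round(1),b[2]-q[2],e.round(1).tolist())
k,_=fit(cal,[(0,0,76)]*2,un([(341,302)]*2,3.75,(260,190)),[557,-3,0])
d=T@(k[:2]-q[:2])-[22,-34];print('lever deg',np.degrees(np.arctan2(d[1],d[0])),np.hypot(*d))
E
```

```text
bar in jig [9.  3.4] 0.058557008115790996 [[0.4, -1.5], [0.7, -2.7], [0.6, -2.0], [-1.7, 6.3]]
lever deg -135.6182502401 60.3741063170197
```

```bash
python3 - <<'E'
from fit import *
cal=calibration('top');K,R,t=[np.array(cal[i]) for i in('intrinsics','R','t')]
q=np.array([587.84,69.45,-.141]);c,s=np.cos(q[2]),np.sin(q[2]);T=np.array([[c,s],[-s,c]])
o=-R.T@t
for n,u in dict(tailL=(128,383),tailR=(193,391),bore=(162,358),edgeR=(210,224),edgeL=(147,222)).items():
    p=(np.array(u)+.5)/3.75-.5+[260,190];d=R.T@np.linalg.solve(K,[*p,1]);X=o+d*(36-o[2])/d[2];print(n,(T@(X[:2]-q[:2])).round(1))
E
```

```text
tailL [-64.3  14.7]
tailR [-64.7 -15. ]
bore [-51.4   0.7]
edgeR [ 12.1 -14.1]
edgeL [ 9.8 14.7]
```

Every measured point matches a bar that is home: tail at about -64.5 (nominal -65), sides at ±15, and the lever at -135.6° on its stop.

```bash
python3 -c "
from cell import job
print(job.job_done())"
```

```text
the job is handed in; nothing more can be done
None
```

The bar is home in the jig, with its tongue on the end stop and its long side against the rail; the lever is on its closed limit, the arm is clear, and the job is handed in.

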